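# Uncover the solder pot and switch it on

## Robot

A 6-joint arm with a two-finger parallel gripper is mounted at the origin on the work surface. World frame = base frame: x ahead of the robot, y to its left, z up, the work surface at z = 0. Lengths are in mm, angles in rad, forces in N, time in s.
With the tool pointing down it reaches from about 225 to 875 mm from the base axis. Payload 3.4 kg.
Tool frame: the origin (TCP) lies at the very end of the fingers, on their centre line; the grasp point (between the pads) lies 19 mm behind it; x points along the fingers, y is the direction in which the jaws open and shut, and the axes are right-handed (so a half turn about x gives the same grasp; the last joint's range is limited). The gripper opens to 85 mm and grips with 20 to 120 N. Pads are 22 mm wide; open, the fingers measure 114 mm over their backs; the gripper's body (76 mm by 85 mm) begins 54 mm behind the grasp point. The pads swing forward as they close: fully open they stand 13 mm farther back than shut.
Start: joints at [1.149, 0.276, 1.505, -0, 1.361, -0.121], TCP at [170.38, 549.212, 231.328] pointing down, gripper open.
Joint ranges: [-2.89, 2.89], [-0.75, 2.08], [0.22, 2.7], [-1.18, 4.32], [0.11, 2.71], [-2.7, 2.7]. Speed limits (rad/s): [2.57, 2.57, 3.14, 3.14, 3.14, 3.14].

## Interface

Orientations are given as a unit quaternion [x, y, z, w].
In Python, from station import arm gives the robot as it stands.
- The arm moves only by the shell command python3 -m handwheel 'ROWS' [OPENING] [FORCE]. ROWS is JSON, one flat list of numbers, 4 for each row, row after row: the shift along the tool's x, y, z in m, then the turn about the tool's x in degrees. A call has 1 to 5 rows; each row shifts and turns the commanded pose from where the row before left it, along the tool's axes as they then stand; what a row does not reach is not made up. A row lasts 1/12 s, in which the tool goes at most 41.7 mm and 7.16 degrees, less where a joint would pass 70% of its speed; a pose out of reach is approached as far as the arm can. A call is refused whole if a number of a shift passes 0.0417 or a number of a turn 7.16, either way. A call with a gripper value outside its range is refused whole. OPENING is the finger opening in m, from 0 to 0.0854, set as the call begins (- or left out, the last holds). The fingers move at their own pace and stop on an object; FORCE is the grip in N (left out, the last holds). Time passes only in rows, so rows that do not move let the fingers close. It gives the time, the measured TCP pose, the force and the opening at its end, in the units of the state.
- arm.get_state(): the state, without advancing time (a new reading comes with each control period).
- arm.snapshot(name): name is "scene" or "top" or "wrist"; returns a dict with "color" (384x512x3 uint8, red, green, blue), "z_map" (384x512 float32, mm along the optical axis (not along the pixel's ray), 0 where there is no reading), "K" (3x3 intrinsics, pixels), "R" (3x3) and "t" (3): a world point X has camera coordinates R X + t; the wrist camera has in their place "mount" (4x4, takes a point from camera to tool coordinates, whose origin is the TCP and whose axes are the tool frame's). Camera axes: x right, y down, z forward; pixel columns grow to the right and rows downward; lengths in mm; the calibration is good to about 2 mm. A picture is of the moment at which its call begins: read the wrist's pose just before it.
- arm.sign_off(): hands the job in, once; it reports no verdict.
The state is a dict: "time": time; "qpos": joint angles; "qvel": joint speeds; "joint_efforts": joint torques, N m; "eef_pos": TCP position; "tool_rot": TCP orientation; "force": force on the tool from outside, world axes, zero at the start; "ft_torque": the same for the moment, N m; "width": finger opening in mm.
Only numpy, scipy, OpenCV 4.12 (cv2) and the standard library are available. Lean on these libraries where they do the work, as an engineer would, in place of code of your own. Each camera call takes 0.05 s, during which the arm holds its last target.

## Task

Get the solder pot ready to heat up. First lift the lid off the pot by its knob, keeping it level, and set it down (do not drop it) knob up, flat in the empty shallow square metal tray. Then flip the bat toggle on the controller under the wire shelf up over its centre to ON, without bumping the shelf, and leave everything else where it is.

Things in the scene. Friction and masses are not known exactly. Their poses are not given: they have to be found in the camera images.
- pot: Solder pot, fixed: grey housing 140 x 140 mm, 74 mm high, with a round steel crucible on top (120 mm outside, 102 mm inside, rim at 96 mm), cold solid solder in it up to 80 mm. Origin: centre of the underside, z up. Turned up to 0.35 rad; it may stand left or right, the tray on the other side.
- lid: The pot's loose round steel lid, 0.2 to 0.35 kg, on the crucible at the start. Disc 132 mm across; under it a skirt 10 mm deep, 91 mm across, sits in the crucible with 5 mm play: lift at least 15 mm before moving sideways. Origin: centre of the skirt's underside, z up to the knob; disc underside at z = 10 mm, top at 13 to 17 mm. Set down flat it stands on the skirt.
- lid_knob (a point): Point on the lid's axis at the middle of its black round knob, 39 mm above the lid's origin. The knob is 33 mm across, from 27 to 51 mm above the lid's origin; about 10 mm of bare stem (16 mm across) is below it.
- tray: Shallow open square metal tray, fixed, 170 x 170 mm outside, walls 3 mm thick and 18 mm high, floor 3 mm thick, empty. Origin: centre of the underside, z up, x and y along its sides. The lid must lie inside its walls.
- shelf: Chrome wire shelf, fixed, 250 mm deep (x), 560 mm wide (y), on four corner posts. Deck 225 to 249 mm above the bench, treat as solid. Origin: on the bench under its centre; x points away from the robot. Front edge at x = -125 mm, 35 mm nearer the robot than toggle_pivot: an upright gripper at the toggle strikes it; one tilted 25 to 45 degrees, body leaning to the robot, passes in front.
- controller: Pale sloping console, fixed under the shelf's front: 180 mm deep (x), 190 mm wide (y), 98 mm high at the back, 35 mm in front. Its dark metal face rises away from the robot at 35 degrees; the bat toggle is on its right half seen from the robot, a dial (28 mm across, 17 mm high) 90 mm left of it. Origin: centre of the underside; x away from the robot, square to the front, z up.
- toggle_pivot (a point): Pivot of the bat toggle, 4 mm above the sloping face, 70 mm above the bench, 45 mm from the case's middle (towards -y of the controller). Axes as the controller's. The bat hinges about the controller's y axis through this point.
- toggle_tip (a point): Free end of the bat lever, on its axis, 58 mm from the pivot. The bat is a round steel lever, 9 mm thick at the pivot and growing to 16 mm at 46 mm from the pivot, with a rounded end. Its z axis points out along the lever.
- toggle (a joint): Angle of the bat, rad. 0 = OFF: lever points down towards the robot, 55 degrees from vertical. 0.70 = ON: lever up, 15 degrees from vertical, still leaning to the robot. Grows as the lever is pushed up and away from the robot. Spring-held at both ends: about 2 N at the tip starts it, falling to nothing at centre (0.35); beyond it snaps over.
- spool: solder wire spool, 58 mm across, 46 mm high, standing on its flange; origin: centre of its underside. Loose bystander: leave it.
- tip_cleaner: open steel tin with brass filling, 68 mm across, 28 mm high; origin: centre of its underside. Loose bystander: leave it.
- flux: white flux bottle with black cap, 48 mm across, 115 mm high, standing; origin: centre of its underside. Loose bystander: leave it.
- multimeter: grey hand multimeter lying face up, 165 x 78 mm, 38 mm high; origin: centre of its underside. Loose bystander: leave it.
- board: green circuit board lying flat, 130 x 90 mm, parts up to 16 mm high; origin: centre of its underside. Loose bystander: leave it.
- bin: grey open parts bin, 150 x 100 mm, 60 mm high; origin: centre of its underside. Loose bystander: leave it.
- skimmer: steel dross spoon lying on the bench, 200 mm long; origin near its middle. Loose bystander: leave it.
- brush: flux brush lying on the bench, 170 mm long; origin near its middle. Loose bystander: leave it.
Mind the look-alikes: they are no part of the job. What is shaped like the lid but green is not meant.

How it is judged:
By the outcome, as a careful person would: the job done as asked, in the order asked, and still so for the second after the job is handed in, with the robot touching nothing.
It also fails if it takes over 54 s, if anything falls off the work surface, if the arm or the gripper's body presses on something with over 40 N, if the wrist force passes 120 N, or if a joint passes its speed limit or range.

## Working session

There is one attempt and no reset: what is moved stays moved. The work goes in short steps, Python scripts to look and compute and a shell command to move; the robot and the scene stay as the last step left them, time stands still between calls to the robot, and variables do not carry over. Pictures are saved under pics/ and viewed, and the job is handed in when it is done.

```bash
ls; mkdir -p pics
python3 - <<'E'
from station import arm
import cv2,pickle
s=arm.get_state(); print(s)
for n in("scene","top","wrist"):
    d=arm.snapshot(n); pickle.dump(d,open(f"{n}.pkl","wb")); cv2.imwrite(f"pics/{n}0.png",d["color"][:,:,::-1]); print(n,d["K"].tolist(),[d[k].tolist() for k in("R","t","mount") if k in d])
E
```

```text
pics
{'time': 0.0, 'qpos': array([ 1.14900477e+00,  2.76572267e-01,  1.50613655e+00, -1.24965326e-05,
        1.36066273e+00, -1.21004303e-01]), 'qvel': array([ 0.00129186, -0.00078994, -0.00103258, -0.00150432, -0.00035526,
       -0.00079041]), 'joint_efforts': array([ 1.78899205e-03, -4.16791105e+01, -2.45802355e+01,  6.35840274e-05,
        1.09407454e-02,  8.99209539e-06]), 'eef_pos': array([170.15401844, 548.70330853, 230.45128814]), 'tool_rot': array([ 0.10533589,  0.69928939, -0.10655004,  0.69896051]), 'force': array([0.71871872, 0.77887103, 0.02358076]), 'ft_torque': array([0.02684228, 0.01525483, 0.02278302]), 'width': 84.96572725853967}
scene [[378.4651192921067, 0.0, 260.40053019202884], [0.0, 378.4651192921067, 191.76095487823474], [0.0, 0.0, 1.0]] [[[0.8710793372525207, -0.49113609913185335, -0.0024739323466024745], [-0.4379626478913733, -0.7744714541221124, -0.45648952430691975], [0.22228249428078295, 0.3987220822572121, -0.8897253474285123]], [-375.04124636529434, 337.341483234439, 1239.0780848686952]]
top [[390.4228771571559, 0.0, 263.7282925672391], [0.0, 390.4228771571559, 194.5467080638252], [0.0, 0.0, 1.0]] [[[0.005357584108824319, -0.9995745494450712, 0.028670828278936866], [-0.9863649272842518, -0.009998511350883758, -0.16426886495711468], [0.1644856422793473, -0.02739981519006399, -0.9859988456441018]], [53.4441366706432, 517.5819504752343, 1355.578413107663]]
wrist [[318.6331273921589, 0.0, 260.6153315239462], [0.0, 318.6331273921589, 188.69008793502238], [0.0, 0.0, 1.0]] [[[0.0008214734160588369, -0.30187453180312707, 0.9533473093422298, -142.53023492049562], [0.9999994473519267, -0.0003775169656909219, -0.000981211894313973, 0.17023289180928547], [0.0006561076646680239, 0.9533475885161627, 0.3018740548525974, -77.27767808990187], [0.0, 0.0, 0.0, 1.0]]]
```

View pics/scene0.png

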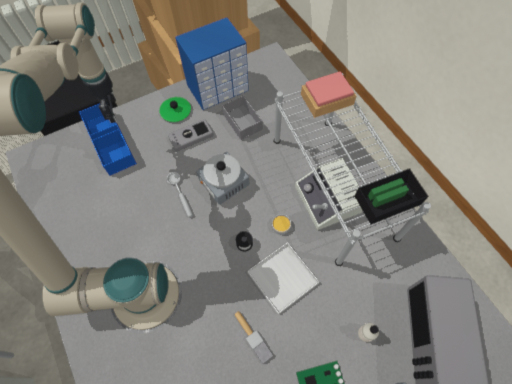

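View pics/top0.png

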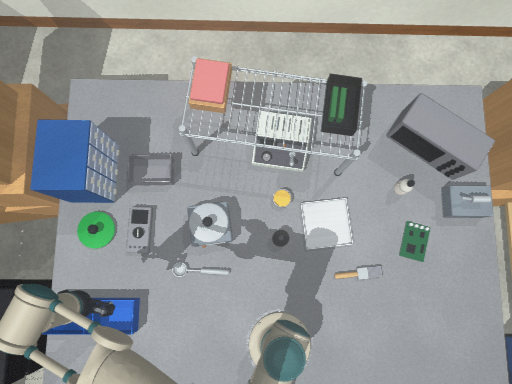

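View pics/wrist0.png

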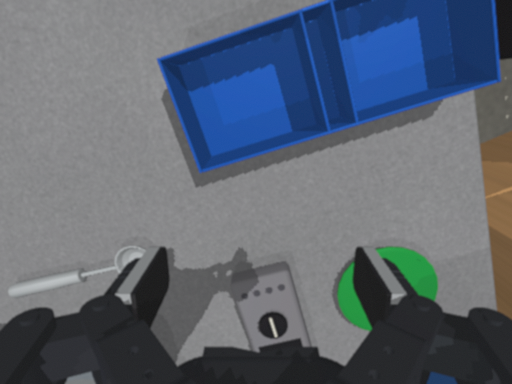

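The top view shows the pot near (210,222), the tray near (327,222), the controller near (282,152) with the bat near (292,158), and the green look-alike at (97,230). I'll enlarge the relevant crops.

```bash
cat > h.py <<'E'
import numpy as np,cv2,pickle
def load(n): return pickle.load(open(n+".pkl","rb"))
def ray(d,u,v):
    R,t,K=np.array(d["R"]),np.array(d["t"]),np.array(d["K"])
    return -R.T@t, R.T@np.linalg.inv(K)@np.array([u,v,1.])
def onz(d,u,v,z):
    o,r=ray(d,u,v); return o+r*(z-o[2])/r[2]
def pt(d,u,v):
    o,r=ray(d,u,v); return o+r*d["z_map"][int(v),int(u)]
def tri(d1,p1,d2,p2):
    o1,r1=ray(d1,*p1);o2,r2=ray(d2,*p2)
    s=np.linalg.lstsq(np.c_[r1,-r2],o2-o1,rcond=None)[0]
    a,b=o1+s[0]*r1,o2+s[1]*r2
    return (a+b)/2,np.linalg.norm(a-b)
def crop(d,x0,y0,x1,y1,f,name):
    cv2.imwrite(name,cv2.resize(d["color"][y0:y1,x0:x1,::-1],None,fx=f,fy=f,interpolation=cv2.INTER_CUBIC))
E
python3 - <<'E'
from h import *
t=load("top");s=load("scene")
crop(t,245,105,325,170,9,"pics/tc.png")
crop(t,180,190,360,260,4,"pics/tp.png")
crop(s,290,150,370,230,7,"pics/sc.png")
crop(s,190,145,330,315,4,"pics/sp.png")
E
```

```text
(no output)
```

View pics/tc.png

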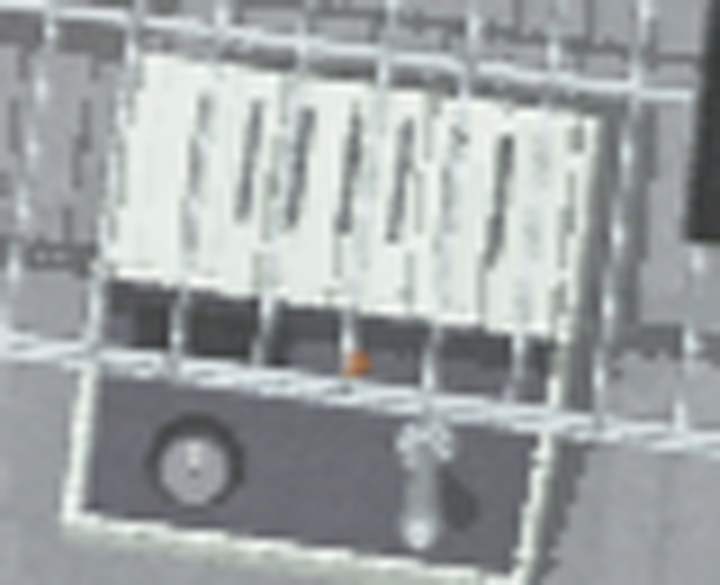

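View pics/tp.png

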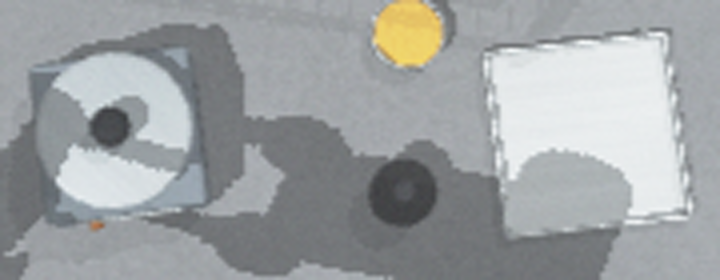

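View pics/sc.png

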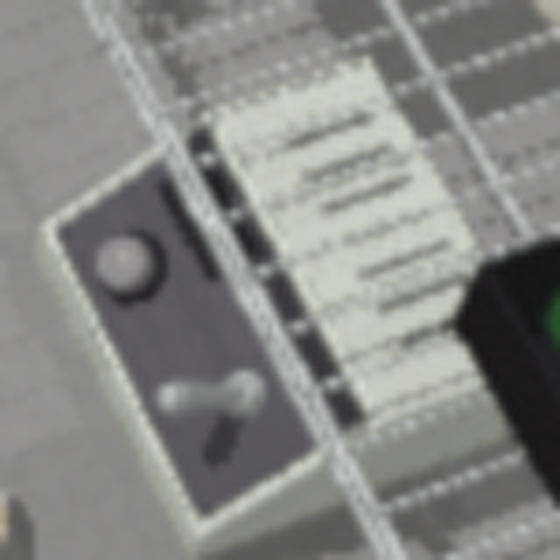

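View pics/sp.png

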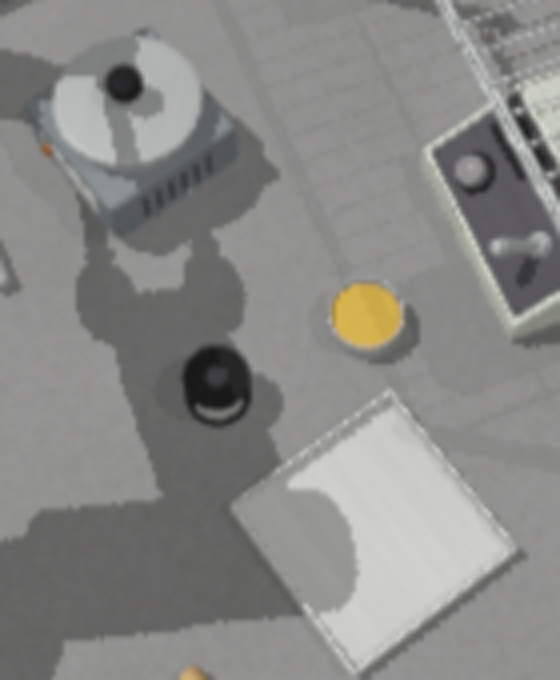

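Crops: the knob is at top (207,221) and scene (221,166). The bat runs from its base at top (292,154) to its tip at top (291,164). The tray is empty, with its corners clear. Next I'll measure these.

Run:
```python
from h import *
np.set_printoptions(precision=1,suppress=True)
t=load("top");s=load("scene")
U=lambda x0,y0,f:(lambda x,y:(x0+(x+.5)/f-.5,y0+(y+.5)/f-.5))
T=U(245,105,9);P=U(180,190,4);S=U(290,150,7);Q=U(190,145,4)
# knob by mask
def dark(d,x0,y0,x1,y1,th=60):
    m=(d["color"][y0:y1,x0:x1].max(2)<th); yy,xx=np.nonzero(m); return (xx.mean()+x0,yy.mean()+y0),m.sum(),np.median(d["z_map"][y0:y1,x0:x1][m])
a,b=dark(t,200,213,217,231),dark(s,213,156,230,175); print(a,b)
print("knob tri",tri(t,a[0],s,b[0]), onz(t,*a[0],125+6),pt(t,*a[0]),pt(s,*b[0]))
# lid disc: fit from depth map top: points z between 95 and 115
def cloud(d):
    v,u=np.mgrid[0:384,0:512]; o,_=ray(d,0,0)
    r=np.stack([u,v,np.ones_like(u)],-1)@np.linalg.inv(d["K"]).T@np.array(d["R"])
    return o+r*d["z_map"][...,None]
for n,d in(("t",t),("s",s)):
    c=cloud(d); np.save(n+"c.npy",c)
    k=a[0] if n=="t" else b[0]
    ku,kv=map(int,k)
    w=c[kv-30:kv+30,ku-30:ku+30].reshape(-1,3)
    m=(w[:,2]>92)&(w[:,2]<112)
    e=cv2.minEnclosingCircle(w[m][:,:2].astype(np.float32)); print(n,"lid circle",e,w[m][:,2].mean(), "knob top",w[w[:,2]>118].mean(0) if (w[:,2]>118).any() else None, w[:,2].max())
tr=[onz(t,*P(*p),18) for p in[(487,48),(666,32),(690,215),(505,238)]]
ts=[onz(s,*Q(*p),18) for p in[(232,508),(390,394),(520,552),(360,673)]]
for q in(tr,ts): print("tray",np.array(q),np.mean(q,0),[np.linalg.norm(q[i]-q[i-1]) for i in range(4)])
print("ctrl front top",onz(t,*T(70,517),35),onz(t,*T(520,578),35))
print("ctrl front scene",onz(s,*S(48,222),35),onz(s,*S(200,530),35))
print("tip",tri(t,T(420,533),s,S(172,398)),"piv",tri(t,T(425,440),s,S(245,390)))
print("dial",tri(t,T(192,465),s,S(122,265)))
print("shelf front top z249",onz(t,*T(0,347),249),onz(t,*T(700,440),249))
```

```text
((np.float64(nan), np.float64(nan)), np.int64(0), np.float32(nan)) ((np.float64(220.56363636363636), np.float64(165.6727272727273)), np.int64(55), np.float32(1307.8159))
 ** On entry to DLASCL parameter number  4 had an illegal value
 ** On entry to DLASCL parameter number  4 had an illegal value
 ** On entry to DLASCL parameter number  4 had an illegal value
 ** On entry to DLASCL parameter number  4 had an illegal value
 ** On entry to DLASCL parameter number  5 had an illegal value
 ** On entry to DLASCL parameter number  4 had an illegal value<stdin>:8: RuntimeWarning: Mean of empty slice.
  ret = ret.dtype.type(ret / rcount)
  return _methods._mean(a, axis=axis, dtype=dtype,
  ret = ret.dtype.type(ret / rcount)
Traceback (most recent call last):
  File "h.py", line 12, in tri
    s=np.linalg.lstsq(np.c_[r1,-r2],o2-o1,rcond=None)[0]
      ~~~~~~~~~~~~~~~^^^^^^^^^^^^^^^^^^^^^^^^^^^^^^^^
numpy.linalg.LinAlgError: SVD did not converge in Linear Least Squares
```

```bash
cat > m.py <<'E'
from h import *
np.set_printoptions(precision=1,suppress=True)
t=load("top");s=load("scene")
U=lambda x0,y0,f:(lambda x,y:(x0+(x+.5)/f-.5,y0+(y+.5)/f-.5))
T=U(245,105,9);P=U(180,190,4);S=U(290,150,7);Q=U(190,145,4)
def dark(d,x0,y0,x1,y1,th=60):
    m=(d["color"][y0:y1,x0:x1].max(2)<th); yy,xx=np.nonzero(m); return (xx.mean()+x0,yy.mean()+y0),m.sum()
a,b=dark(t,200,213,217,231,90),dark(s,213,156,230,175); print(a,b)
print("knob tri",tri(t,a[0],s,b[0]), onz(t,*a[0],125+8),pt(t,*a[0]),pt(s,*b[0]))
def cloud(d):
    v,u=np.mgrid[0:384,0:512]; o,_=ray(d,0,0)
    r=np.stack([u,v,np.ones_like(u)],-1)@np.linalg.inv(d["K"]).T@np.array(d["R"])
    return o+r*d["z_map"][...,None]
for n,d in(("t",t),("s",s)):
    c=cloud(d); np.save(n+"c.npy",c)
    k=a[0] if n=="t" else b[0]
    ku,kv=map(int,k)
    w=c[kv-30:kv+30,ku-30:ku+30].reshape(-1,3)
    m=(w[:,2]>92)&(w[:,2]<112)
    e=cv2.minEnclosingCircle(w[m][:,:2].astype(np.float32)); print(n,"lid circle",e,w[m][:,2].mean(), "knob top",w[w[:,2]>118].mean(0) if (w[:,2]>118).any() else None, w[:,2].max())
tr=[onz(t,*P(*p),18) for p in[(487,48),(666,32),(690,215),(505,238)]]
ts=[onz(s,*Q(*p),18) for p in[(232,508),(390,394),(520,552),(360,673)]]
for q in(tr,ts): print("tray",np.array(q),np.mean(q,0),[np.linalg.norm(q[i]-q[i-1]) for i in range(4)])
print("ctrl front top",onz(t,*T(70,517),35),onz(t,*T(520,578),35))
print("ctrl front scene",onz(s,*S(48,222),35),onz(s,*S(200,530),35))
print("tip",tri(t,T(420,533),s,S(172,398)),"piv",tri(t,T(425,440),s,S(245,390)))
print("dial",tri(t,T(192,465),s,S(122,265)))
print("shelf front top z249",onz(t,*T(0,347),249),onz(t,*T(700,440),249))
E
python3 m.py
```

```text
((np.float64(207.13432835820896), np.float64(221.2089552238806)), np.int64(67)) ((np.float64(220.56363636363636), np.float64(165.6727272727273)), np.int64(55))
knob tri (array([411.4, 246.9, 124.7]), np.float64(1.0009643729253963)) [411.1 245.9 133. ] [411.3 246.1 130.9] [409.2 241.7 133.8]
t lid circle ((412.335693359375, 247.67138671875), 66.02141571044922) 100.81503548558942 knob top [392.5 224.7 324.1] 1420.0890623660753
s lid circle ((413.2937316894531, 247.62973022460938), 67.17935943603516) 100.90821901044212 knob top [375.5 133.6 320.4] 1255.504206090842
tray [[ 496.4  -80.5   18. ]
 [ 512.8 -245.    18. ]
 [ 346.6 -261.7   18. ]
 [ 325.1  -94.8   18. ]] [ 420.2 -170.5   18. ] [np.float64(171.87273041221624), np.float64(165.26828123144443), np.float64(167.01966567149094), np.float64(168.29175463077618)]
tray [[ 325.1 -100.9   18. ]
 [ 490.7  -80.3   18. ]
 [ 512.7 -248.7   18. ]
 [ 350.  -266.5   18. ]] [ 419.6 -174.1   18. ] [np.float64(167.54749983558222), np.float64(166.85948406525506), np.float64(169.81737835438474), np.float64(163.73847860148507)]
ctrl front top [638.2  99.5  35. ] [615.1 -83.1  35. ]
ctrl front scene [640.5 102.5  35. ] [614.  -82.3  35. ]
tip (array([617.5, -36.3,  99.7]), np.float64(0.7540865061643744)) piv (array([662. , -41.2,  71.6]), np.float64(0.3261678538205855))
dial (array([652. ,  51.3,  61.3]), np.float64(2.856730638746888))
shelf front top z249 [644.  123.6 249. ] [ 614.1 -118.5  249. ]
```

```bash
cat > go.py <<'E'
import sys,numpy as np
from station import arm
from scipy.spatial.transform import Rotation as Ro
np.set_printoptions(precision=4,suppress=True)
s=arm.get_state();R=Ro.from_quat(s["tool_rot"]).as_matrix()
print("t",round(s["time"],2),"pos",s["eef_pos"],"F",s["force"],"w",round(s["width"],1));print("axes(cols x y z)\n",R,"q",s["qpos"])
if len(sys.argv)>3:
    T=np.array(list(map(float,sys.argv[1:4])));print("tool shift m",R.T@(T-s["eef_pos"])/1000)
E
python3 go.py 412 247 220
```

```text
t 0.15 pos [170.2012 548.8283 230.6475] F [ 0.065   0.3324 -0.348 ] w 85.3
axes(cols x y z)
 [[-0.0005  0.2963  0.9551]
 [-0.0012  0.9551 -0.2963]
 [-1.     -0.0013 -0.0001]] q [ 1.149   0.2764  1.5058 -0.      1.3607 -0.121 ]
tool shift m [ 0.0109 -0.2166  0.3204]
```

```bash
python3 -m handwheel '[0,-0.01,0.015,0, 0.001,-0.022,0.032,0, 0.001,-0.022,0.032,0, 0.001,-0.022,0.032,0, 0.001,-0.022,0.032,0]' 0.065 30; python3 -m handwheel '[0.001,-0.022,0.032,0, 0.001,-0.022,0.032,0, 0.001,-0.022,0.032,0, 0.001,-0.022,0.032,0, 0.001,-0.022,0.032,0]'; python3 -m handwheel '[0,-0.007,0.016,0, 0,0,0,0, 0,0,0,0]';  python3 go.py 412 247 107
```

```text
time: 0.57
eef_pos: [278.4, 411.8, 227.0]
tool_rot: [0.105, 0.699, -0.106, 0.699]
force: [1.6, 0.5, -0.5]
width: 65.0
time: 0.98
eef_pos: [398.8, 259.1, 222.2]
tool_rot: [0.106, 0.699, -0.106, 0.699]
force: [-0.3, -0.1, 0.3]
width: 65.1
time: 1.23
eef_pos: [411.6, 248.8, 222.0]
tool_rot: [0.107, 0.699, -0.107, 0.699]
force: [-0.7, 0.3, 0.6]
width: 65.1
t 1.23 pos [411.5859 248.7581 221.9989] F [-0.7269  0.3124  0.6171] w 65.1
axes(cols x y z)
 [[-0.0011  0.2988  0.9543]
 [ 0.0003  0.9543 -0.2988]
 [-1.     -0.     -0.0011]] q [ 0.3983  0.14    1.7093  0.0007  1.2932 -0.8693]
tool shift m [ 0.115  -0.0016  0.001 ]
```

Run:
```python
from station import arm
import cv2,numpy as np
from scipy.spatial.transform import Rotation as Ro
s=arm.get_state();d=arm.snapshot("wrist");cv2.imwrite("pics/w1.png",d["color"][:,:,::-1])
R=Ro.from_quat(s["tool_rot"]).as_matrix();M=np.array(d["mount"])
X=np.array([412,247,137.]);c=np.linalg.inv(M)@np.r_[R.T@(X-s["eef_pos"]),1]
p=np.array(d["K"])@c[:3];print("knob top predicted",p[:2]/p[2])
```

```text
knob top predicted [258.64774759 196.57975554]
```

View pics/w1.png

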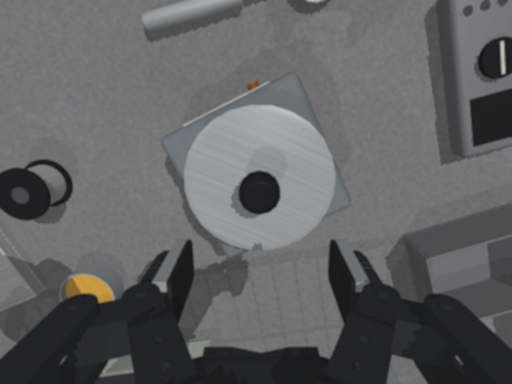

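The wrist view has the knob at (259,191), centred between the fingers. The 5 px offset from prediction fits the knob's visible side wall. Descending.

```bash
python3 -m handwheel '[0.03,-0.002,0.001,0, 0.03,0,0,0, 0.03,0,0,0, 0.018,0,0,0, 0.006,0,0,0]'; python3 -m handwheel '[0.001,0,0,0, 0,0,0,0]'; python3 -m handwheel '[0,0,0,0, 0,0,0,0, 0,0,0,0, 0,0,0,0, 0,0,0,0]' 0.02 40;python3 -m handwheel '[0,0,0,0, 0,0,0,0, 0,0,0,0]'
```

```text
time: 1.7
eef_pos: [408.2, 247.4, 105.5]
tool_rot: [0.104, 0.701, -0.106, 0.697]
force: [-0.5, -0.5, 0.3]
width: 65.0
time: 1.87
eef_pos: [411.6, 248.1, 107.8]
tool_rot: [0.106, 0.699, -0.105, 0.699]
force: [-0.1, 0.5, -0.1]
width: 65.0
time: 2.28
eef_pos: [412.5, 247.5, 108.9]
tool_rot: [0.106, 0.698, -0.105, 0.7]
force: [-1.7, -0.1, 5.7]
width: 30.9
time: 2.53
eef_pos: [412.5, 247.5, 108.9]
tool_rot: [0.107, 0.698, -0.105, 0.7]
force: [0.1, 1.0, 5.8]
width: 31.1
```

Grip holds 31 mm against the 33 mm knob, with 6 N upward on the tool. The pads are probably a little high on a rounded knob, so I'll regrip 4 mm lower.

```bash
python3 -m handwheel '[0,0,0,0, 0,0,0,0, 0.004,0,0,0, 0,0,0,0]' 0.05; python3 -m handwheel '[0,0,0,0, 0,0,0,0, 0,0,0,0, 0,0,0,0, 0,0,0,0]' 0.02 50;python3 -m handwheel '[0,0,0,0, 0,0,0,0]'
python3 - <<'E'
from station import arm
import cv2
d=arm.snapshot("wrist");cv2.imwrite("pics/w2.png",d["color"][:,:,::-1])
E
```

```text
time: 2.87
eef_pos: [411.3, 246.9, 102.7]
tool_rot: [0.106, 0.699, -0.106, 0.699]
force: [0.3, 0.0, 0.2]
width: 50.2
time: 3.28
eef_pos: [411.6, 247.3, 103.3]
tool_rot: [0.106, 0.699, -0.106, 0.699]
force: [-0.7, 0.1, -0.3]
width: 31.1
time: 3.45
eef_pos: [411.6, 247.2, 103.3]
tool_rot: [0.106, 0.699, -0.106, 0.699]
force: [-0.7, 0.7, 1.0]
width: 30.7
```

View pics/w2.png

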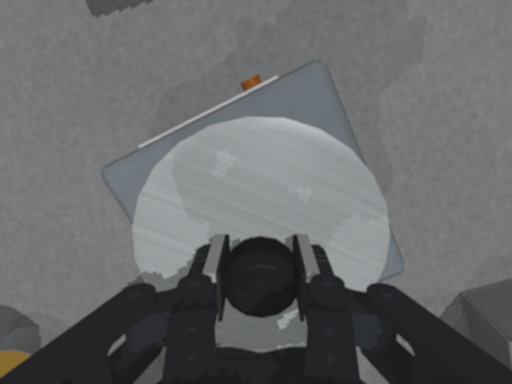

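Knob gripped squarely (wrist view (261,275)) and no net vertical force. Lifting straight up.

```bash
python3 -m handwheel '[-0.005,0,0,0, -0.01,0,0,0, -0.012,0,0,0, -0.012,0,0,0, -0.012,0,0,0]' - 60; python3 -m handwheel '[-0.009,0,0,0, -0.005,0,0,0, 0,0,0,0, 0,0,0,0]'
python3 - <<'E'
from station import arm
import cv2
d=arm.snapshot("scene");cv2.imwrite("pics/s3.png",cv2.resize(d["color"][110:230,160:310,::-1],None,fx=4,fy=4))
d=arm.snapshot("wrist");cv2.imwrite("pics/w3.png",d["color"][:,:,::-1])
E
python3 go.py 420 -172 163
```

```text
time: 3.92
eef_pos: [411.4, 246.8, 154.5]
tool_rot: [0.106, 0.699, -0.106, 0.699]
force: [0.1, 0.6, -3.2]
width: 30.7
time: 4.25
eef_pos: [411.5, 247.0, 168.1]
tool_rot: [0.106, 0.699, -0.106, 0.699]
force: [-0.4, 0.5, -3.6]
width: 30.7
t 4.35 pos [411.1318 246.8725 167.5601] F [-0.3096  0.6045 -3.4041] w 30.7
axes(cols x y z)
 [[-0.0015  0.2963  0.9551]
 [-0.0006  0.9551 -0.2963]
 [-1.     -0.001  -0.0013]] q [ 0.3955  0.1813  1.8019  0.      1.16   -0.8745]
tool shift m [ 0.0048 -0.3974  0.1326]
```

View pics/s3.png

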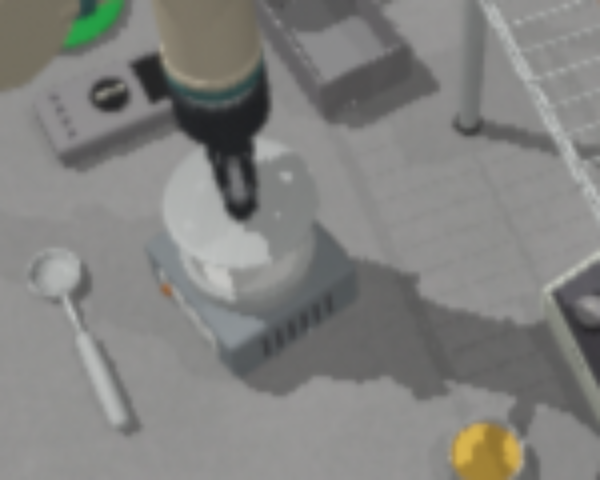

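View pics/w3.png

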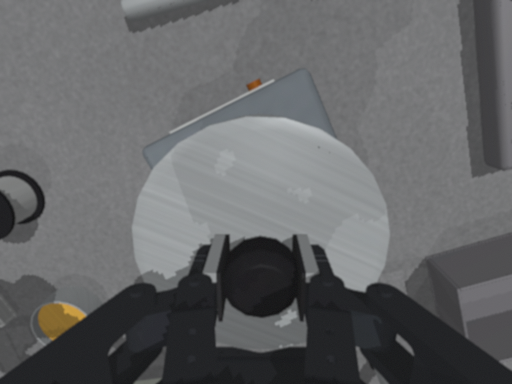

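Lid hangs level (3.4 N) and unmoved in the grip. Carrying it over to the tray.

```bash
python3 -m handwheel '[0,-0.010,0.0035,0, 0,-0.022,0.007,0, 0,-0.0285,0.0095,0, 0,-0.0285,0.0095,0, 0,-0.0285,0.0095,0]'; python3 -m handwheel '[0,-0.0285,0.0095,0, 0,-0.0285,0.0095,0, 0,-0.0285,0.0095,0, 0,-0.0285,0.0095,0, 0,-0.0285,0.0095,0]'; python3 -m handwheel '[0,-0.0285,0.0095,0, 0,-0.0285,0.0095,0, 0,-0.0285,0.0095,0, 0,-0.0285,0.0095,0, 0,-0.016,0.006,0]';python3 -m handwheel '[0,-0.007,0.003,0, 0,0,0,0, 0,0,0,0]';python3 go.py 420 -172 60
```

```text
time: 4.77
eef_pos: [413.4, 121.6, 167.7]
tool_rot: [0.105, 0.7, -0.106, 0.699]
force: [2.2, -1.1, -3.0]
width: 30.7
time: 5.18
eef_pos: [416.3, -28.8, 167.9]
tool_rot: [0.106, 0.699, -0.106, 0.699]
force: [-0.0, -0.8, -2.7]
width: 30.5
time: 5.6
eef_pos: [420.1, -167.6, 167.9]
tool_rot: [0.106, 0.699, -0.107, 0.699]
force: [0.3, 0.3, -3.4]
width: 30.6
time: 5.85
eef_pos: [420.8, -171.0, 167.8]
tool_rot: [0.107, 0.7, -0.106, 0.698]
force: [-0.4, 0.5, -2.2]
width: 30.7
t 5.85 pos [ 420.8462 -170.988   167.7849] F [-0.3914  0.4556 -2.211 ] w 30.7
axes(cols x y z)
 [[-0.0014  0.2972  0.9548]
 [ 0.0018  0.9548 -0.2972]
 [-1.      0.0013 -0.0018]] q [-0.54    0.1439  1.8493  0.0009  1.1505 -1.8094]
tool shift m [ 0.1078 -0.0014 -0.0003]
```

```bash
python3 -m handwheel '[0.015,-0.001,0,0, 0.027,0,0,0, 0.03,0,0,0, 0.025,0,0,0, 0.018,0,0,0]'; python3 -m handwheel '[0.008,0,0,0, 0.002,0,0,0, 0,0,0,0]'
python3 - <<'E'
from station import arm
import cv2,pickle
for n in("top","scene"):
    d=arm.snapshot(n);pickle.dump(d,open(n+"4.pkl","wb"))
    c=d["color"][180:260,280:375] if n=="top" else d["color"][220:330,230:335]
    cv2.imwrite(f"pics/{n}4.png",cv2.resize(c[:,:,::-1],None,fx=5,fy=5,interpolation=cv2.INTER_CUBIC))
E
```

```text
time: 6.27
eef_pos: [419.7, -169.9, 51.4]
tool_rot: [0.106, 0.7, -0.105, 0.698]
force: [-0.3, -0.0, -2.7]
width: 30.6
time: 6.52
eef_pos: [421.4, -171.7, 43.3]
tool_rot: [0.106, 0.699, -0.105, 0.699]
force: [-0.4, -0.2, -2.5]
width: 30.5
```

View pics/top4.png

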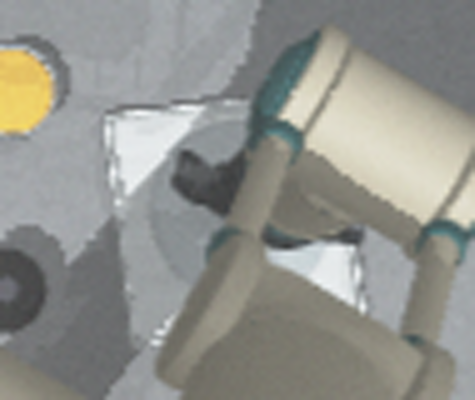

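View pics/scene4.png

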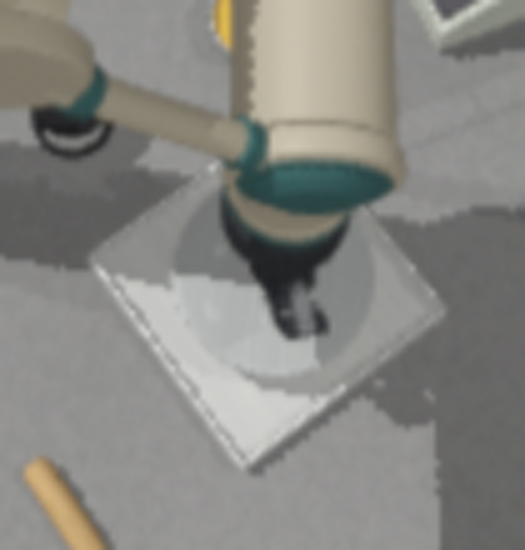

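The lid sits inside the tray outline in both views, roughly centred. Lowering slowly.

```bash
python3 -m handwheel '[0.006,0,0,0, 0.005,0,0,0, 0.004,0,0,0, 0.003,0,0,0, 0,0,0,0]';python3 -m handwheel '[0.001,0,0,0, 0.001,0,0,0, 0,0,0,0, 0,0,0,0]'
```

```text
time: 7.03
eef_pos: [420.8, -172.3, 24.6]
tool_rot: [0.106, 0.7, -0.106, 0.699]
force: [-1.0, -0.0, -2.9]
width: 30.8
time: 7.37
eef_pos: [421.3, -172.6, 23.3]
tool_rot: [0.106, 0.699, -0.106, 0.699]
force: [-0.2, -0.6, -3.4]
width: 30.8
```

```bash
python3 -m handwheel '[0.001,0,0,0, 0.0005,0,0,0, 0,0,0,0]';python3 -m handwheel '[0.001,0,0,0, 0,0,0,0, 0,0,0,0]';python3 -m handwheel '[0.001,0,0,0, 0,0,0,0, 0,0,0,0]'
```

```text
time: 7.62
eef_pos: [421.3, -172.5, 21.7]
tool_rot: [0.106, 0.699, -0.106, 0.699]
force: [-0.3, -1.6, -2.4]
width: 30.8
time: 7.87
eef_pos: [421.3, -172.5, 20.7]
tool_rot: [0.106, 0.699, -0.106, 0.699]
force: [-0.6, 0.3, -3.2]
width: 30.5
time: 8.12
eef_pos: [421.4, -172.6, 20.3]
tool_rot: [0.106, 0.699, -0.106, 0.699]
force: [-1.8, 0.4, 5.1]
width: 30.4
```

Touchdown at TCP z 20.3, exactly as predicted, with the force reversing to +5 N. Releasing, then going up.

```bash
python3 -m handwheel '[0,0,0,0, 0,0,0,0, 0,0,0,0]' 0.036;python3 -m handwheel '[0,0,0,0, 0,0,0,0, 0,0,0,0]' 0.065; python3 -m handwheel '[-0.01,0,0,0, -0.03,0,0,0, -0.04,0,0,0, -0.04,0,0,0, -0.04,0,0,7]';python3 go.py
python3 - <<'E'
from station import arm
import cv2
d=arm.snapshot("wrist");cv2.imwrite("pics/w5.png",d["color"][:,:,::-1])
E
```

```text
time: 8.37
eef_pos: [421.6, -172.7, 19.8]
tool_rot: [0.106, 0.699, -0.106, 0.699]
force: [-0.2, 0.3, -0.2]
width: 36.2
time: 8.62
eef_pos: [421.4, -172.6, 19.7]
tool_rot: [0.106, 0.699, -0.106, 0.699]
force: [-0.5, -0.0, -0.4]
width: 65.1
time: 9.03
eef_pos: [420.8, -172.2, 181.4]
tool_rot: [0.149, 0.691, -0.149, 0.691]
force: [0.6, -0.9, -0.1]
width: 65.1
t 9.03 pos [ 420.7707 -172.2005  181.3511] F [ 0.6459 -0.8968 -0.0701] w 65.1
axes(cols x y z)
 [[-0.0006  0.4123  0.9111]
 [ 0.0005  0.9111 -0.4123]
 [-1.      0.0002 -0.0008]] q [-0.5418  0.1316  1.8271  0.0001  1.1837 -1.6877]
```

View pics/w5.png

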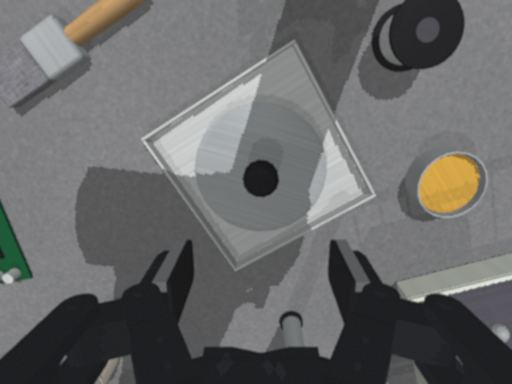

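Lid lies flat, knob up, inside the tray walls (knob at (261,178)). The moves only allow turning about the tool axis, so the gripper can't be tilted. Instead I'll point the jaws along the controller's x axis. With the gripper fully open, the forward finger stands 57 mm ahead of centre, so it can pass under the deck while the body stays in front of the shelf.

```bash
python3 -m handwheel '[0,0,0,7, 0,0,0,7, 0,0,0,7, 0,0,0,7, 0,0,0,7]' 0.0854; python3 -m handwheel '[0,0,0,7, 0,0,0,7, 0,0,0,7, 0,0,0,7, 0,0,0,7]'; python3 -m handwheel '[0,0,0,3.4, 0,0,0,0, 0,0,0,0]'; python3 go.py 530 -23.5 180
python3 - <<'E'
from station import arm
import pickle
from h import *
for n,b in(("top",(235,100,335,175)),("scene",(280,130,380,235))):
    d=arm.snapshot(n);pickle.dump(d,open(n+"6.pkl","wb"));crop(d,*b,5,f"pics/{n}6.png")
E
```

```text
time: 9.5
eef_pos: [421.2, -172.4, 179.7]
tool_rot: [0.351, 0.614, -0.351, 0.614]
force: [0.3, 0.2, -0.6]
width: 85.0
time: 9.92
eef_pos: [421.2, -172.4, 179.6]
tool_rot: [-0.52, -0.48, 0.52, -0.48]
force: [-0.5, 0.0, 0.3]
width: 85.5
time: 10.17
eef_pos: [421.2, -172.5, 179.6]
tool_rot: [0.532, 0.466, -0.532, 0.466]
force: [-0.1, 0.8, -0.4]
width: 85.0
t 10.17 pos [ 421.2171 -172.451   179.6306] F [-0.0856  0.8194 -0.4424] w 85.0
axes(cols x y z)
 [[-0.0001  0.9914 -0.1311]
 [ 0.0002 -0.1311 -0.9914]
 [-1.     -0.0002 -0.0002]] q [-0.5418  0.1336  1.8294  0.0001  1.1788 -0.4103]
tool shift m [-0.0003  0.0883 -0.1619]
```

View pics/top6.png

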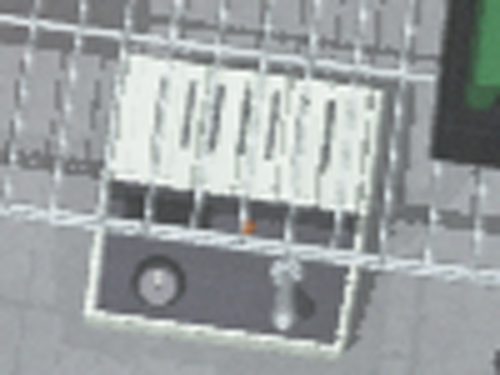

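View pics/scene6.png

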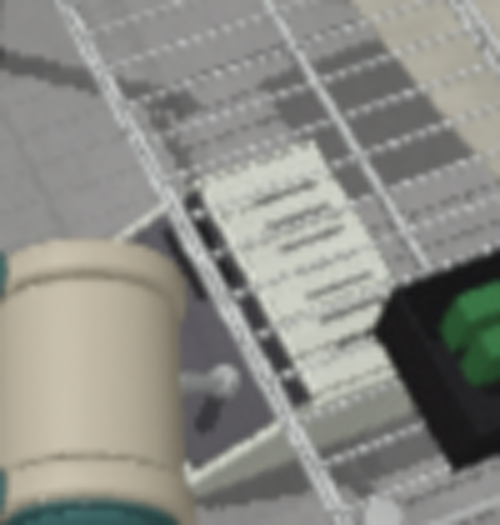

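```bash
python3 -m handwheel '[0,0.010,-0.018,0, 0,0.0175,-0.032,0, 0,0.0175,-0.032,0, 0,0.0175,-0.032,0, 0,0.0175,-0.032,0]'; python3 -m handwheel '[0,0.008,-0.016,0, 0,0,0,0, 0,0,0,0]'; python3 go.py 530 -23.5 72
python3 - <<'E'
from station import arm
import pickle
from h import *
np.set_printoptions(precision=1,suppress=True)
P=np.array([663,-41.2,0]);e=np.array([.9914,-.131,0]);f=np.array([.131,.9914,0])
for n,b in(("top",(205,90,355,210)),("scene",(240,110,380,250))):
    d=arm.snapshot(n);pickle.dump(d,open(n+"7.pkl","wb"));crop(d,*b,4,f"pics/{n}7.png")
    o=load(n);v,u=np.mgrid[0:384,0:512];c,_=ray(d,0,0)
    r=np.stack([u,v,np.ones_like(u)],-1)@np.linalg.inv(d["K"]).T@np.array(d["R"])
    X=c+r*d["z_map"][...,None]
    m=(o["z_map"]-d["z_map"]>20)&(d["z_map"]>0)
    q=X[m]; xp=(q-P)@e; yp=(q-P)@f
    for z in range(80,420,20):
        k=(abs(q[:,2]-z)<10)&(abs(yp)<120)
        if k.sum()>3: print(n,z,k.sum(),"xp max",xp[k].max(),"rel tool",xp[k].max()+134,"yp",yp[k].min(),yp[k].max())
E
```

```text
time: 10.68
eef_pos: [520.8, -37.1, 179.9]
tool_rot: [0.532, 0.466, -0.532, 0.466]
force: [1.0, -0.1, 0.2]
width: 85.3
time: 10.93
eef_pos: [530.1, -23.0, 179.4]
tool_rot: [-0.531, -0.467, 0.532, -0.466]
force: [-0.3, -1.2, -0.7]
width: 85.4
t 10.93 pos [530.0652 -23.0035 179.4173] F [-0.3247 -1.1696 -0.7212] w 85.4
axes(cols x y z)
 [[-0.001   0.9915 -0.1298]
 [-0.0003 -0.1298 -0.9915]
 [-1.     -0.001   0.0005]] q [-0.1742  0.2453  1.6824 -0.0006  1.2148 -0.0439]
tool shift m [0.1074 0.0001 0.0004]
top 160 43 xp max -708.1686582097392 rel tool -574.1686582097392 yp -119.08499060749894 117.87848928378162
top 180 103 xp max -697.0105091461558 rel tool -563.0105091461558 yp -119.41015191762892 118.65573026774818
top 240 17 xp max -176.98252010556322 rel tool -42.982520105563225 yp -5.919320680212876 14.37873631315216
top 260 41 xp max -165.48421024449868 rel tool -31.484210244498684 yp -15.581610634162075 18.037411127019382
top 280 35 xp max -160.9839353022726 rel tool -26.983935302272613 yp -15.95200499504381 17.564794682103365
top 300 67 xp max -170.18566212507034 rel tool -36.18566
[... 1521 characters left out ...]
954 yp -19.065574677869634 119.16905532339236
scene 300 228 xp max -67.59766566804731 rel tool 66.40233433195269 yp -33.888778538278736 118.29063496667952
scene 320 177 xp max -111.37704332304753 rel tool 22.62295667695247 yp -37.23744572000097 119.26330017460528
scene 340 202 xp max -107.29323673377102 rel tool 26.706763266228975 yp -38.1252202607675 117.81223159230905
scene 360 217 xp max -106.57489673732296 rel tool 27.42510326267704 yp -37.06532967248586 119.54614076007209
scene 380 242 xp max -105.43564068006278 rel tool 28.564359319937225 yp -37.33634416425253 119.49169537783037
scene 400 227 xp max -108.71882179064606 rel tool 25.28117820935394 yp -35.36861495483718 119.81180024957546
```

View pics/top7.png

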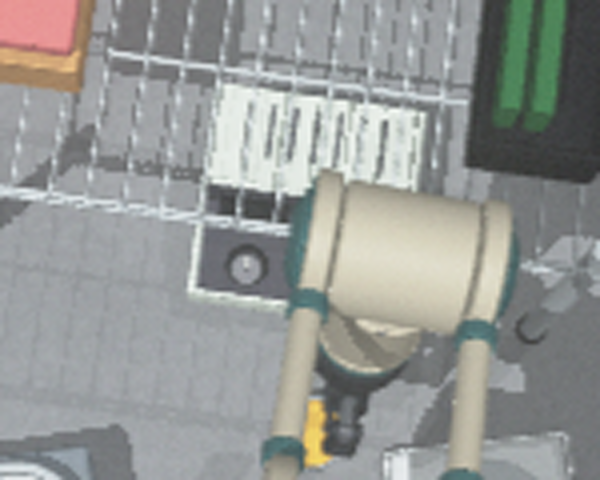

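View pics/scene7.png

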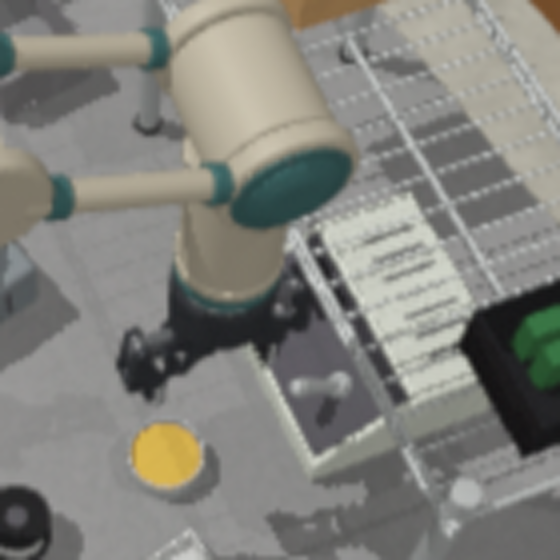

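In the scene view the open linkage bulges up to about 70 mm ahead of tool centre. I'll find the exact height of the bulge's upper end before sending it under the deck.

```bash
python3 - <<'E'
from h import *
np.set_printoptions(precision=1,suppress=True)
P=np.array([663,-41.2,0]);e=np.array([.9914,-.131,0]);f=np.array([.131,.9914,0])
n="scene";d=load("scene7");o=load(n);v,u=np.mgrid[0:384,0:512];c,_=ray(d,0,0)
r=np.stack([u,v,np.ones_like(u)],-1)@np.linalg.inv(d["K"]).T@np.array(d["R"])
X=c+r*d["z_map"][...,None]
m=(o["z_map"]-d["z_map"]>15)&(d["z_map"]>0)
q=X[m]; xp=(q-P)@e+134; yp=(q-P)@f; z=q[:,2]-179.4
uu,vv=u[m],v[m]
for a in range(0,260,8):
    k=(z>=a)&(z<a+8)&(abs(yp)<60)&(xp>-150)
    if k.sum(): 
        i=np.nonzero(k)[0]; j=i[np.argsort(-xp[i])[:3]]
        print(a,k.sum(),"x' max",xp[j],"y'",yp[j],"x'min",xp[k].min(),"px",list(zip(uu[j],vv[j]))[:2])
E
python3 - <<'E'
import sys;sys.path.insert(0,'.')
from h import *
crop(load("scene7"),265,165,330,215,12,"pics/s7z.png")
E
```

```text
8 6 x' max [47.4 43.7 43. ] y' [-8.5  5.2 10.5] x'min -49.43050940453779 px [(np.int64(307), np.int64(200)), (np.int64(304), np.int64(197))]
16 3 x' max [ 41.3 -44.8 -50. ] y' [ -5.4 -10.   -6.1] x'min -49.98786401324989 px [(np.int64(305), np.int64(199)), (np.int64(280), np.int64(210))]
24 14 x' max [54.6 45.7 42. ] y' [-5.4 -9.6 -2.2] x'min -57.307206068049766 px [(np.int64(309), np.int64(197)), (np.int64(307), np.int64(199))]
32 12 x' max [52.6 47.6 45. ] y' [ -6.6 -10.8  -9.3] x'min -56.494621631185225 px [(np.int64(309), np.int64(196)), (np.int64(308), np.int64(198))]
40 7 x' max [46.8 46.5 43.2] y' [-10.6  -9.8 -10.6] x'min -57.05060128380083 px [(np.int64(308), np.int64(197)), (np.int64(308), np.int64(196))]
48 4 x' max [ 48.2  42.2 -47. ] y' [-11.2 -10.7 -11.4] x'min -57.48056728500947 px [(np.int64(309), np.int64(195)), (np.int64(307), np.int64(196))]
56 31 x' max [60.2 59.6 58.1] y' [-5.1 -7.2 -1.9] x'min -73.81917841633299 px [(np.int64(312), np.int64(191)), (np.int64(312), np.int64(192))]
64 58 x' max [72.8 69.5 69.3] y' [-11.2 -10.7 -12.2] x'min -74.84818522066962 px [(n
[... 2889 characters left out ...]
[-24.3 -27.5 -31. ] x'min -35.29901753293095 px [(np.int64(310), np.int64(172)), (np.int64(309), np.int64(174))]
232 41 x' max [17.7 12.9 10.4] y' [-28.7 -32.  -32.2] x'min -35.31030987000236 px [(np.int64(309), np.int64(173)), (np.int64(308), np.int64(174))]
240 40 x' max [24.5 19.8 19.1] y' [-24.1 -27.2 -29. ] x'min -34.93697169790366 px [(np.int64(311), np.int64(169)), (np.int64(310), np.int64(170))]
248 40 x' max [23.3 17.7 14.7] y' [-24.6 -29.1 -31. ] x'min -35.38568904571204 px [(np.int64(311), np.int64(168)), (np.int64(310), np.int64(169))]
256 42 x' max [19.7 16.5 13.2] y' [-28.7 -29.9 -31.2] x'min -35.95603047974265 px [(np.int64(311), np.int64(167)), (np.int64(310), np.int64(168))]
```

View pics/s7z.png

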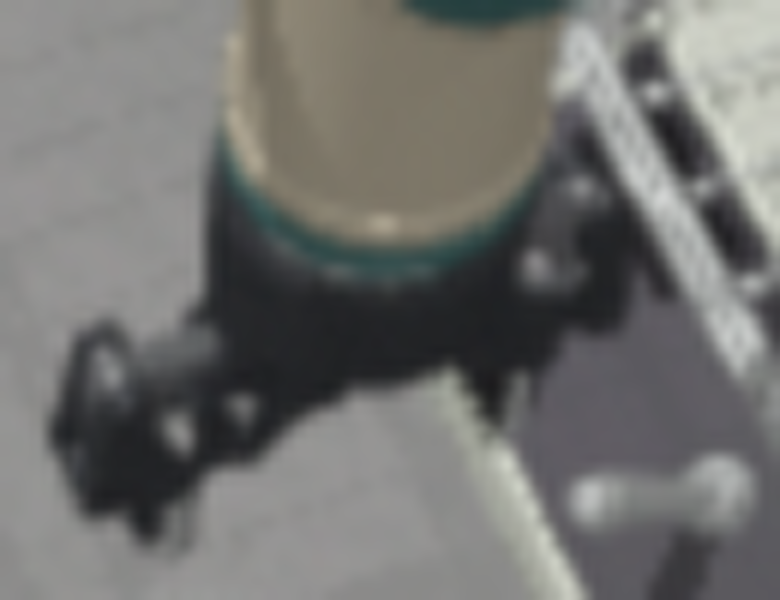

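The bulge lies 56–125 mm above TCP height, and the finger back (±57 mm) lies at 24–48 mm. At TCP z = 75 the bulge tops out around 200, under the 225 deck. The body (r ≈ 38, centre at x' = −86) stays about 10 mm in front of the shelf edge. Descending, then pushing forward.

```bash
python3 -m handwheel '[0.015,0,0,0, 0.03,0,0,0, 0.03,0,0,0, 0.02,0,0,0, 0.009,0,0,0]'; python3 -m handwheel '[0,0.006,0,0, 0,0.006,0,0, 0,0.004,0,0, 0,0,0,0]'; python3 go.py 577.7 -29.9 75
python3 - <<'E'
from station import arm
import pickle
from h import *
d=arm.snapshot("scene");pickle.dump(d,open("scene8.pkl","wb"));crop(d,265,165,355,235,8,"pics/s8.png")
E
```

```text
time: 11.45
eef_pos: [527.1, -24.6, 73.2]
tool_rot: [-0.531, -0.467, 0.534, -0.464]
force: [-0.7, 0.6, -0.4]
width: 85.2
time: 11.78
eef_pos: [548.9, -26.6, 77.6]
tool_rot: [0.533, 0.464, -0.531, 0.467]
force: [0.2, -0.8, 0.3]
width: 85.5
t 11.78 pos [548.8929 -26.5804  77.5679] F [ 0.1975 -0.8477  0.258 ] w 85.5
axes(cols x y z)
 [[ 0.0051  0.9911 -0.1332]
 [-0.0008 -0.1332 -0.9911]
 [-1.      0.0052  0.0002]] q [-0.1751  0.366   1.7893  0.0001  0.9811 -0.0415]
tool shift m [ 0.0027  0.029  -0.0005]
```

View pics/s8.png

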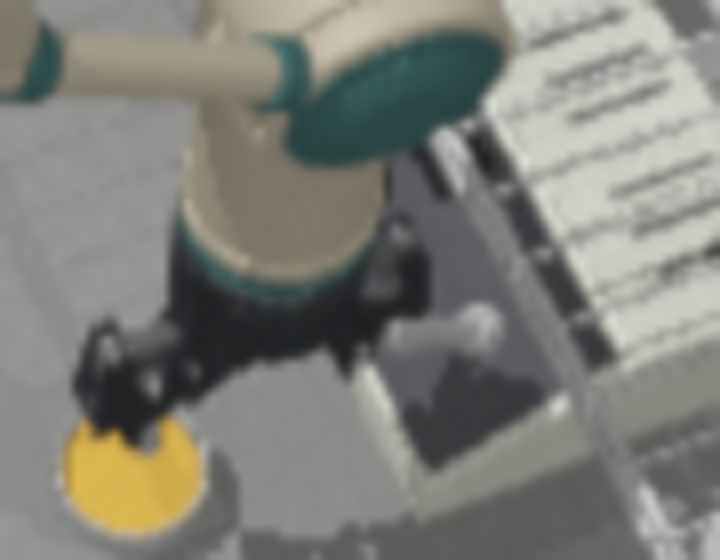

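Finger is right at the bat tip (crop (390,335)), and the body is well in front of the shelf. Pushing in small rows.

```bash
python3 -m handwheel '[0.002,0.003,0,0, 0,0.004,0,0, 0,0.004,0,0, 0,0.004,0,0, 0,0,0,0]'; python3 -m handwheel '[0,0.003,0,0, 0,0.003,0,0, 0,0.003,0,0, 0,0,0,0]'
python3 - <<'E'
from station import arm
import pickle
from h import *
d=arm.snapshot("scene");pickle.dump(d,open("scene9.pkl","wb"));crop(d,265,165,355,235,8,"pics/s9.png")
E
```

```text
time: 12.25
eef_pos: [556.1, -27.0, 73.5]
tool_rot: [-0.53, -0.469, 0.535, -0.463]
force: [-10.4, 1.3, 5.5]
width: 85.9
time: 12.58
eef_pos: [556.0, -26.9, 73.7]
tool_rot: [-0.525, -0.473, 0.538, -0.458]
force: [-29.1, 4.1, 23.3]
width: 85.0
```

View pics/s9.png

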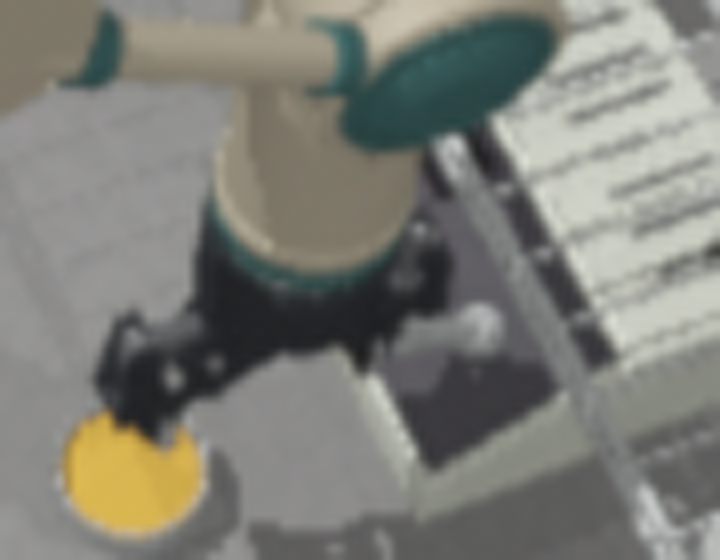

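Blocked at 29 N, with the force directed along the bat axis. A horizontal push jams on the rubber finger's friction. I'll back off, start lower, and push diagonally up and away along the bat's arc.

```bash
python3 -m handwheel '[0,-0.010,0,0, 0,-0.015,0,0, 0,-0.005,0,0, 0,0,0,0]'; python3 -m handwheel '[0.008,0,0,0, 0.008,0,0,0, 0,0,0,0, 0,0,0,0]'; python3 go.py 553 -26 58
```

```text
time: 12.97
eef_pos: [539.0, -24.7, 73.9]
tool_rot: [-0.532, -0.466, 0.532, -0.465]
force: [0.1, -0.0, -0.0]
width: 85.1
time: 13.3
eef_pos: [539.9, -25.0, 56.6]
tool_rot: [-0.532, -0.466, 0.533, -0.465]
force: [-0.7, 0.0, 0.4]
width: 85.5
t 13.3 pos [539.9094 -24.9788  56.6448] F [-0.7318  0.0232  0.3983] w 85.5
axes(cols x y z)
 [[-0.0018  0.9911 -0.1329]
 [ 0.0004 -0.1329 -0.9911]
 [-1.     -0.0018 -0.0002]] q [-0.1751  0.3823  1.8283  0.0001  0.9327 -0.0418]
tool shift m [-0.0014  0.0131 -0.0007]
```

```bash
python3 -m handwheel '[0,0.006,0,0, 0,0.005,0,0, 0,0.003,0,0, 0,0,0,0]'; python3 -m handwheel '[-0.003,0.0025,0,0, -0.003,0.0025,0,0, 0,0,0,0]'; python3 -m handwheel '[-0.003,0.0025,0,0, -0.003,0.0025,0,0, 0,0,0,0]'
```

```text
time: 13.63
eef_pos: [555.0, -27.1, 57.9]
tool_rot: [0.532, 0.465, -0.532, 0.466]
force: [0.2, 0.2, -0.5]
width: 85.4
time: 13.88
eef_pos: [558.4, -27.4, 64.3]
tool_rot: [-0.532, -0.466, 0.532, -0.465]
force: [-2.3, 0.5, 0.5]
width: 85.4
time: 14.13
eef_pos: [564.2, -28.2, 70.8]
tool_rot: [0.532, 0.465, -0.532, 0.466]
force: [-5.4, 1.0, 3.5]
width: 85.2
```

Past the earlier block with only a few newtons, so the bat is moving. Continuing.

```bash
python3 -m handwheel '[-0.003,0.0025,0,0, -0.002,0.0025,0,0, 0,0,0,0]'; python3 -m handwheel '[-0.002,0.0025,0,0, -0.001,0.0025,0,0, 0,0,0,0]'
python3 - <<'E'
from station import arm
import pickle
from h import *
d=arm.snapshot("scene");pickle.dump(d,open("scene10.pkl","wb"));crop(d,265,165,355,235,8,"pics/s10.png")
E
```

```text
time: 14.38
eef_pos: [571.1, -29.3, 75.7]
tool_rot: [0.533, 0.464, -0.531, 0.467]
force: [0.4, -0.1, 1.2]
width: 85.7
time: 14.63
eef_pos: [575.0, -29.8, 78.1]
tool_rot: [0.533, 0.465, -0.532, 0.466]
force: [0.1, -0.3, 0.4]
width: 84.8
```

View pics/s10.png

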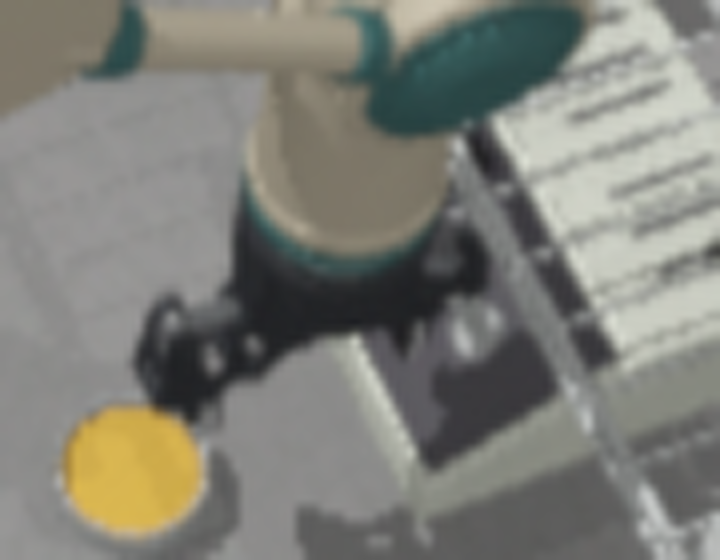

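Force fell to zero and the bat now looks short and upright at crop (475,330), so it has snapped over. Backing straight out.

```bash
python3 -m handwheel '[0,-0.008,0,0, 0,-0.015,0,0, 0,-0.025,0,0, 0,-0.025,0,0, 0,-0.01,0,0]'; python3 -m handwheel '[-0.025,0,0,0, -0.04,0,0,0, -0.04,0,0,0, -0.03,-0.03,0,0, 0,-0.04,0,0]';python3 -m handwheel '[0,-0.04,0,0, 0,-0.03,0,0, 0,0,0,0, 0,0,0,0]'
python3 - <<'E'
from station import arm
import pickle
from h import *
for n,b in(("top",(245,105,325,170)),("scene",(290,150,370,230))):
    d=arm.snapshot(n);pickle.dump(d,open(n+"11.pkl","wb"));crop(d,*b,7,f"pics/{n}11.png");cv2.imwrite(f"pics/{n}11f.png",d["color"][:,:,::-1])
E
```

```text
time: 15.1
eef_pos: [486.3, -17.5, 77.1]
tool_rot: [-0.531, -0.467, 0.533, -0.464]
force: [-0.4, 0.5, 0.0]
width: 85.2
time: 15.52
eef_pos: [429.2, -10.6, 218.5]
tool_rot: [0.536, 0.461, -0.529, 0.47]
force: [-0.3, -0.1, 0.3]
width: 85.3
time: 15.85
eef_pos: [352.1, 0.3, 212.7]
tool_rot: [0.533, 0.465, -0.532, 0.466]
force: [1.3, -1.0, -0.0]
width: 85.4
```

View pics/top11.png

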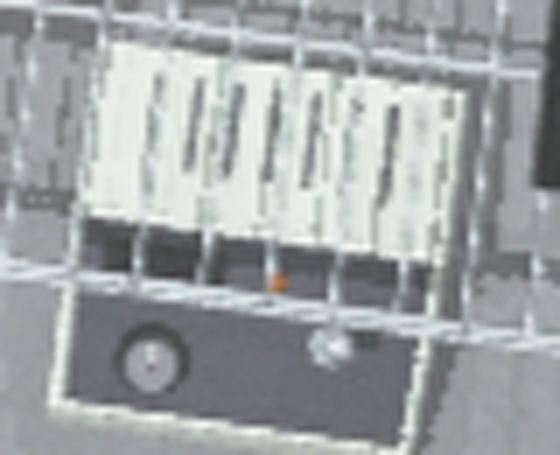

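View pics/scene11.png

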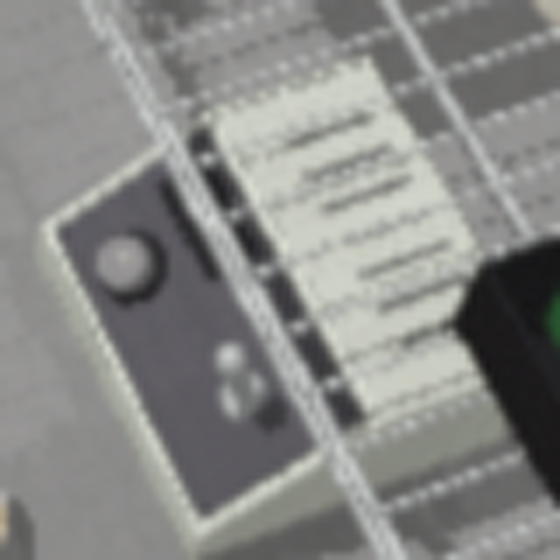

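View pics/scene11f.png

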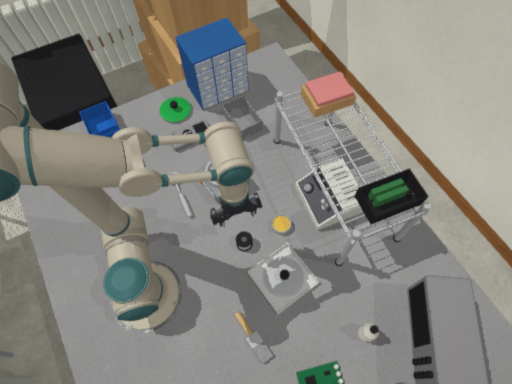

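View pics/top11f.png

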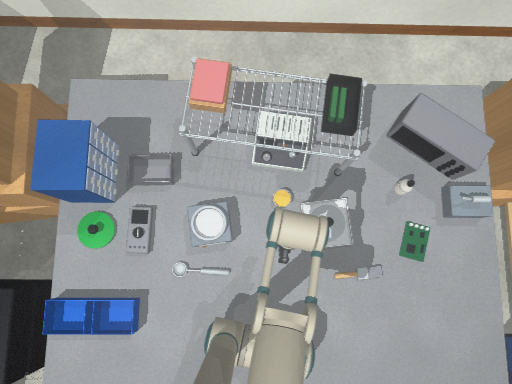

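Toggle stands up (top crop (330,345), scene crop (231,355)), the lid lies in the tray (scene (284,274)), and the bystanders look unchanged. Numeric check:

Run:
```python
from h import *
np.set_printoptions(precision=1,suppress=True)
U=lambda x0,y0,f:(lambda x,y:(x0+(x+.5)/f-.5,y0+(y+.5)/f-.5))
t,s=load("top11"),load("scene11")
print("tip",tri(t,U(245,105,7)(330,345),s,U(290,150,7)(231,355)),"want ~[648 -39 126]")
yy,xx=np.nonzero(s["color"][265:284,276:294].max(2)<50)
print("knob z=42",onz(s,xx.mean()+276,yy.mean()+265,42),len(xx),"tray 420 -172")
v,u=np.mgrid[0:384,0:512];c,_=ray(s,0,0)
r=np.stack([u,v,np.ones_like(u)],-1)@np.linalg.inv(s["K"]).T@np.array(s["R"]);X=c+r*s["z_map"][...,None]
m=(np.hypot(X[...,0]-420,X[...,1]+172)<60)&(np.hypot(X[...,0]-420,X[...,1]+172)>30)&(X[...,2]<35)&(v>240)
q=X[m];A=np.c_[q[:,:2]-[420,-172],np.ones(len(q))];print("lid plane slope,height",np.linalg.lstsq(A,q[:,2],rcond=None)[0]*[1000,1000,1])
for n in("scene","top"):
    a,b=load(n)["color"].astype(int),load(n+"11")["color"].astype(int)
    m=((abs(a-b).max(2)>60)*255).astype(np.uint8);k,_,st,_=cv2.connectedComponentsWithStats(m)
    print(n,[x[:5].tolist() for x in st[1:] if x[4]>25])
```

```text
tip (array([648.6, -36.5, 116.1]), np.float64(0.5948421977118071)) want ~[648 -39 126]
knob z=42 [ 421.4 -173.5   42. ] 55 tray 420 -172
lid plane slope,height [ 2.1  2.1 18.1]
scene [[77, 4, 18, 33, 299], [40, 28, 7, 9, 29], [11, 33, 89, 62, 2814], [102, 68, 10, 24, 98], [0, 75, 14, 31, 285], [13, 78, 16, 43, 275], [100, 101, 15, 22, 142], [0, 104, 14, 11, 38], [28, 114, 29, 22, 222], [89, 128, 55, 50, 1560], [207, 133, 10, 8, 50], [24, 134, 14, 52, 246], [183, 134, 10, 4, 31], [152, 136, 7, 11, 61], [215, 151, 14, 21, 160], [0, 156, 20, 45, 500], [206, 165, 47, 21, 484], [190, 172, 11, 6, 32], [161, 175, 8, 12, 71], [180, 174, 9, 5, 33], [91, 188, 20, 23, 181], [0, 194, 33, 28, 426], [213, 196, 49, 28, 517], [110, 214, 20, 22, 81], [8, 223, 20, 11, 66], [140, 236, 8, 11, 31], [268, 257, 36, 40, 810], [157, 265, 11, 37, 201], [50, 266, 28, 28, 163], [79, 268, 15, 12, 55], [152, 278, 3, 15, 29], [43, 287, 7, 17, 80], [121, 305, 13, 5, 27], [132, 306, 19, 6, 48], [118, 306, 40, 15, 220], [111, 308, 18, 20, 63]]
top [[302, 200, 50, 47, 1173], [207, 203, 21, 25, 52], [268, 210, 7, 19, 72], [191, 213, 5, 20, 31], [196, 214, 26, 18, 286], [270, 225, 43, 26, 620], [267, 247, 8, 12, 67], [309, 257, 11, 40, 246], [349, 268, 19, 10, 83], [0, 284, 115, 83, 3990], [257, 286, 13, 9, 82], [75, 291, 15, 7, 42], [195, 295, 75, 89, 2198], [280, 312, 28, 14, 116], [274, 314, 41, 29, 379], [204, 323, 9, 30, 79], [90, 325, 34, 10, 190], [108, 335, 25, 10, 105], [263, 336, 40, 45, 1452], [309, 340, 6, 33, 68], [109, 349, 67, 35, 639], [245, 352, 6, 10, 31], [46, 356, 34, 28, 222]]
```

Everything checks out: the bat end is at its ON position, the lid is level (about 0.2°) and centred within 2 mm, and the changed areas are the arm, its shadows, the lid and the toggle. Handing in.

```bash
python3 -m handwheel '[0,0,0,0, 0,0,0,0]'; python3 -c "
from station import arm
print(arm.sign_off())"
```

```text
time: 16.12
eef_pos: [354.4, -0.2, 212.2]
tool_rot: [0.532, 0.466, -0.532, 0.466]
force: [0.7, -1.3, -0.2]
width: 85.4
the job is handed in; nothing more can be done
None
```

The lid is in the tray and the toggle is ON. I handed the job in at about 16 s, with the arm clear of everything.

- **Lid:** I gripped it by its knob, lifted it straight up about 65 mm, and lowered it into the tray until it touched down at about 5 N, then released it. The last check puts it knob up, about 2 mm from the tray's centre, with a slope of about 0.2°.
- **Toggle:** The moves allow no tilt, so I turned the jaws along the controller's x axis, opened them fully and pushed with the back of the forward finger under the shelf deck. By my measurements the gripper's body stayed about 10 mm in front of the shelf's edge, and I saw no sign of touching it.
- **Failed first push:** The first, horizontal push jammed at about 37 N in total, with the finger against the bat. I backed off, and a diagonal push along the bat's arc took about 6 N and snapped it over.
- **Last checks:** The tip came out at z = 116 mm against 126 expected for the very end. I take this to be the middle of the rounded end, as x agrees with ON and both views show the bat upright. I saw no bystander moved. In the top view one changed spot by the brush is probably shadow, since the scene view shows no change there.

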